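Set a gauge blade in a rack clamp

TASK

On the van's fold-down bench, take the yellow setting gauge out of its stand and lower its blade into the gap between the two steel jaws of the open clamp, square with the jaws and centred, until its yellow stop plate rests on top of both jaws, ready for the jaws to be closed on it. Hold it all the way down rather than dropping it in, then let go; leave the green and the blue gauges in the stand.

Things in the scene. Friction and masses are not known exactly. Their poses are not given: they have to be found in the camera images.
- yellow_grip (a point): Centre of the grip of the loose, upright yellow gauge (0.15-0.3 kg). Grip 20 (x) by 36 (y) by 45 (z) mm; under it, 22.5 to 30.5 mm below this point, a yellow stop plate 52 by 60 by 8 mm; under that a steel blade 8 (x: thickness) by 40 (y: width) mm, 70 mm long, last 4 mm bevelled, its end 100.5 mm below this point. z up. Starts blade down in one of the stand's three slots, stop plate on the stand's top.
- green_grip (a point): Centre of the grip of the green gauge: same shape, size and axes as the yellow one, in another slot of the stand. The stand is a fixed grey block 80 by 270 by 76 mm high; its three slots, 17 by 49 mm, are 85 mm apart in a row along the gauges' y.
- blue_grip (a point): Centre of the grip of the blue gauge: same shape, size and axes as the yellow one, in another slot of the stand. Which gauge is in which slot varies.
- gap_mouth (a point): Middle of the gap's mouth, level with the jaw tops, 90 mm above the bench. The fixed clamp: a dark foot plate 150 (x) by 80 (y) mm with two upright steel jaws, its highest parts, each 20 mm thick, 60 mm wide. The gap is 22 mm across (x), 60 mm long (y), 78 mm deep, open above and at its ends. z up. Seated, the gauge's grip centre is 30.5 mm above this point; either way round will do.
There are look-alikes about, which are no part of the job. There is more than one size of the part that bears gap_mouth; the job needs the smallest.

How it is judged:
On the way:
1. the yellow gauge's blade is at least 55 mm deep in the gap while the gripper still holds it (x of yellow_grip in the frame of gap_mouth between -0.014 and 0.014 m and y of yellow_grip in the frame of gap_mouth between -0.016 and 0.016 m and angle between the x axis of yellow_grip and the x axis of gap_mouth, either way round below 0.3 rad and angle between the z axis of yellow_grip and the z axis of gap_mouth, either way round below 0.18 rad and z of yellow_grip in the frame of gap_mouth below 0.0455 m and contact force between the fingers and yellow_gauge above 0.5 N), for 0.1 s.
At the end, for the whole second after the job is handed in: Yellow gauge at rest in the gap, stop plate on the jaws (height within 10 mm of seated), centred within 14 mm across and 16 mm along the gap, within 0.3 rad of square and 0.18 rad of upright; green and blue gauges within 30 mm of where they started (x of yellow_grip in the frame of gap_mouth between -0.014 and 0.014 m and y of yellow_grip in the frame of gap_mouth between -0.016 and 0.016 m and angle between the x axis of yellow_grip and the x axis of gap_mouth, either way round below 0.3 rad and angle between the z axis of yellow_grip and the z axis of gap_mouth, either way round below 0.18 rad and z of yellow_grip in the frame of gap_mouth between 0.02 and 0.0405 m and linear speed of yellow_gauge below 0.02 m/s and distance of each of green_grip, blue_grip from where it was at the start of the episode below 0.03 m); the robot touches nothing.
It fails at once if the green gauge is moved more than 30 mm from its place (distance of green_grip from where it was at the start of the episode above 0.03 m).
It fails at once if the blue gauge is moved more than 30 mm from its place (distance of blue_grip from where it was at the start of the episode above 0.03 m).
It also fails if it takes over 45 s, if anything falls off the work surface, if the arm or the gripper's body presses on something with over 40 N, if the wrist force passes 120 N, or if a joint passes its speed limit or range.

ROBOT

A 7-joint arm with a two-finger parallel gripper is mounted at the origin on the work surface. World frame = base frame: x ahead of the robot, y to its left, z up, the work surface at z = 0. Lengths are in m, angles in rad, forces in N, time in s.
With the tool pointing down it reaches from about 0.4 to 0.85 m from the base axis. Payload 10.4 kg.
Tool frame: the origin (TCP) lies where the fingers leave the gripper's body, on its centre line; the fingertips stand 73 mm ahead of it and the grasp point (between the pads) lies 54 mm ahead of it; z points along the fingers, y is the direction in which the jaws open and shut (so a half turn about z gives the same grasp; the last joint's range is limited). The gripper opens to 85 mm and grips with 20 to 120 N. Pads are 22 mm wide; open, the fingers measure 114 mm over their backs; the gripper's body (76 mm by 85 mm) begins 54 mm behind the grasp point. The pads swing forward as they close: fully open they stand 13 mm farther back than shut.
Start: joints at [1.179, 0.332, -0.065, 1.46, 0.022, 1.35, -0.088], TCP at [0.225, -0.583, 0.304] pointing down, gripper open.
Joint ranges: [-2.6, 2.6], [-0.5, 2.12], [-1.47, 1.34], [0.16, 2.42], [-1.27, 4.41], [0.06, 2.06], [-2.6, 2.6]. Speed limits (rad/s): [2.22, 2.22, 2.79, 2.79, 3.14, 3.14, 3.14].

INTERFACE

Orientations are given as a unit quaternion [x, y, z, w].
In Python, from workcell import get_obs, camera, camera_model, hand_in gives the robot as it stands.
- The arm moves only by the shell command python3 -m crank 'ROWS' [FORCE]. ROWS is text: rows parted by semicolons, each of 7 numbers parted by spaces: the shift along the tool's x, y, z in units of 40 mm (1.0 is 40 mm), then the turn, a rotation vector about the tool's x, y, z in units of 8 degrees (1.0 is 8 degrees), then the finger opening in mm, from 0 to 85.4. In form: x y z ax ay az jaw; .... A call has exactly 10 rows; each row shifts and turns the pose as measured when the row begins, along the tool's axes as they then stand; what a row does not reach is not made up. A row lasts 1/10 s, in which the tool goes at most 50 mm and 8.59 degrees, less where a joint would pass 70% of its speed; a pose out of reach is approached as far as the arm can. A call is refused whole if a number of a shift passes 1 or a number of a turn 1, either way. A call with a gripper value outside its range is refused whole. The fingers move at their own pace and stop on an object; FORCE is the grip in N (left out, the last holds). Time passes only in rows, so rows that do not move let the fingers close, or fill a call up. It gives the time, the measured TCP pose, the force and the opening at its end, in the units of the state.
- get_obs(): the state, without advancing time (a new reading comes with each control period).
- camera(name): name is "side" or "top" or "wrist"; returns (picture, depth): 400x640x3 uint8, red, green, blue; 400x640 float32, m along the optical axis (not along the pixel's ray), 0 where there is no reading.
- camera_model(name): a dict with "fx", "fy", "cx", "cy" (pixels), "position" and "rotation" of the camera in the world; the wrist camera has in their place "hand_eye" (4x4, takes a point from camera to tool coordinates, whose origin is the TCP and whose axes are the flange's). Camera axes: x right, y up, looking along -z (the intrinsics and any distortion apply to the point x, -y, -z); pixel columns grow to the right and rows downward; lengths in m; the calibration is good to about 2 mm. A picture is of the moment at which its call begins: read the wrist's pose just before it. camera_model takes no time and is no camera call.
- hand_in(): hands the job in, once; it reports no verdict.
The state is a dict: "clock": time; "joint_pos": joint angles; "joint_velocities": joint speeds; "tau": joint torques, N m; "position": TCP position; "ee_rot": TCP orientation; "ft_force": force on the tool from outside, world axes, zero at the start; "torque": the same for the moment, N m; "grip_width": opening from 0.0 (shut) to 1.0 (fully open).
Only numpy, scipy, OpenCV 4.12 (cv2) and the standard library are available. Lean on these libraries where they do the work, as an engineer would, in place of code of your own. Each camera call takes 0.05 s, during which the arm holds its last target.

## Working session

There is one attempt and no reset: what is moved stays moved. The work goes in short steps, Python scripts to look and compute and a shell command to move; the robot and the scene stay as the last step left them, time stands still between calls to the robot, and variables do not carry over. Pictures are saved under pics/ and viewed, and the job is handed in when it is done.

```bash
ls; mkdir -p pics; cat > h.py <<'E'
import numpy as np, cv2
from workcell import get_obs,camera,camera_model
E
python3 - <<'E'
from h import *
o=get_obs();print(o)
for n in ['side','top','wrist']:
    print(n,camera_model(n))
    p,d=camera(n); cv2.imwrite(f'pics/{n}0.png',p[:,:,::-1]); np.savez(f'{n}0.npz',p=p,d=d); print((d>0).mean())
E
```

```text
pics
{'clock': 0.0, 'joint_pos': array([ 1.17939585,  0.33285949, -0.06469486,  1.46097469,  0.02157516,
        1.34988709, -0.08853177]), 'joint_velocities': array([-0.00025916,  0.00159669, -0.00030088,  0.00093632,  0.00078532,
       -0.00023267, -0.0003185 ]), 'tau': array([-3.38522395e-04, -6.25446868e+01,  4.86330874e-02, -3.91608667e+01,
        1.60898088e-02,  9.89471970e-03, -1.13461222e-04]), 'position': array([ 0.22521087, -0.58271059,  0.30310763]), 'ee_rot': array([ 9.83048015e-01,  1.83346899e-01, -1.53657299e-04, -7.00500889e-04]), 'ft_force': array([-0.7477414 , -0.29070798, -0.28485546]), 'torque': array([ 0.04376984, -0.01466117,  0.0326676 ]), 'grip_width': 1.00155605377951}
side {'fx': 397.11414418671336, 'fy': 397.11414418671336, 'cx': 316.28839417097254, 'cy': 202.65091538212587, 'position': array([ 0.36811675, -0.57633731,  0.79270381]), 'rotation': array([ 0.33833235, -0.00636281, -0.02732495,  0.94060836])}
0.9961171875
top {'fx': 463.145559876694, 'fy': 463.145559876694, 'cx': 318.400423246662, 'cy': 197.3147796986888, 'position': array([ 0.33086909, -0.01375861,  1.15115322]), 'rotation': array([-0.02526679,  0.01588963,  0.71148174, -0.7020704 ])}
0.995984375
wrist {'fx': 278.153073305804, 'fy': 278.153073305804, 'cx': 318.7613038774693, 'cy': 199.192725415472, 'hand_eye': array([[-3.54281795e-04,  9.49036118e-01,  3.15167132e-01,
         8.21694363e-02],
       [ 9.99998204e-01,  9.23007568e-04, -1.65526893e-03,
         1.14215343e-04],
       [-1.86181165e-03,  3.15165979e-01, -9.49034741e-01,
        -6.96483986e-02],
       [ 0.00000000e+00,  0.00000000e+00,  0.00000000e+00,
         1.00000000e+00]])}
0.996203125
```

View pics/side0.png

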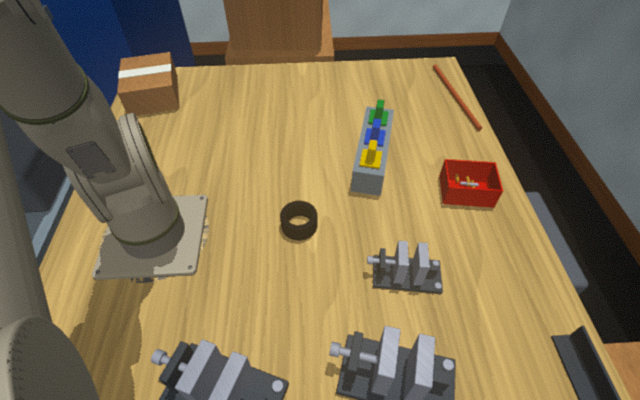

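View pics/top0.png

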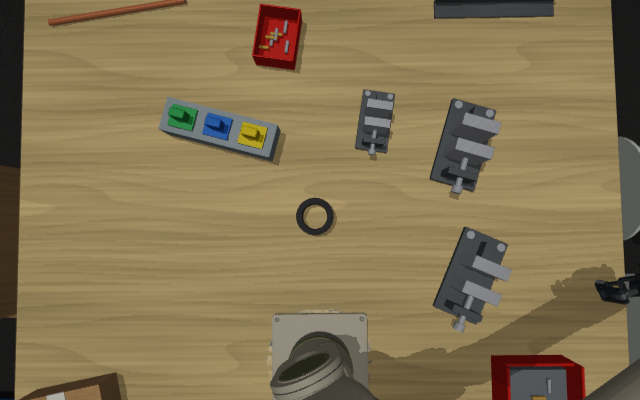

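View pics/wrist0.png

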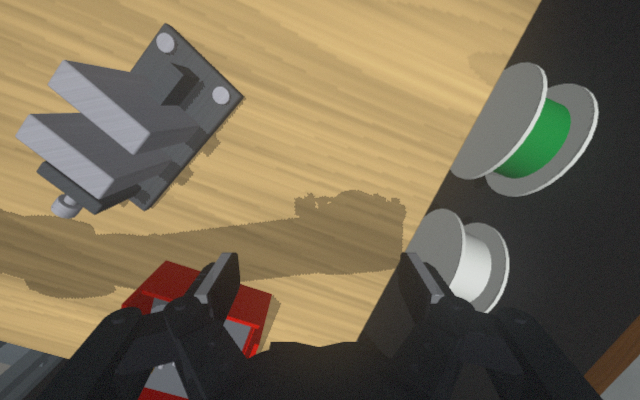

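Side view: clamps at (405,268), (395,370) and (220,375); the yellow gauge is at (371,155), at the near end of the stand. Top view: clamps at (377,120) (looks smallest), (465,145) and (475,280); gauges are green (181,117), blue (217,126) and yellow (252,134). I'll measure the sizes next.

```bash
cat >> h.py <<'E'
from scipy.spatial.transform import Rotation as R
def cam_pose(n,obs=None):
    m=camera_model(n)
    if n=='wrist':
        H=np.array(m['hand_eye']); Rt=R.from_quat(obs['ee_rot']).as_matrix()
        return m,Rt@H[:3,:3],Rt@H[:3,3]+obs['position']
    return m,R.from_quat(m['rotation']).as_matrix(),np.array(m['position'])
def cloud(n,d,obs=None):
    m,Rm,t=cam_pose(n,obs)
    v,u=np.mgrid[:400,:640]
    P=np.stack([(u-m['cx'])/m['fx']*d,-(v-m['cy'])/m['fy']*d,-d],-1)
    return P@Rm.T+t
def rayplane(n,uv,z,obs=None):
    m,Rm,t=cam_pose(n,obs); uv=np.atleast_2d(uv).astype(float)
    r=np.c_[(uv[:,0]-m['cx'])/m['fx'],-(uv[:,1]-m['cy'])/m['fy'],-np.ones(len(uv))]@Rm.T
    return t+r*((z-t[2])/r[:,2])[:,None]
E
python3 - <<'E'
from h import *
m=camera_model('top'); print(m.keys())
f=np.load('top0.npz'); p,d=f['p'],f['d']; P=cloud('top',d)
print('table',np.median(P[180:200,30:250,2]), P[280,100],P[180,300],P[200,560])
for nm,(u0,u1,v0,v1) in dict(small=(350,402,82,160),A=(425,505,92,200),B=(428,515,222,335),stand=(155,290,92,165)).items():
    Q=P[v0:v1,u0:u1]; z=Q[...,2]; print(nm,'zmax',np.percentile(z,[90,95,99,99.8]))
    h,e=np.histogram(z,bins=np.arange(-.01,.2,.01)); print(h)
    top=(z>np.percentile(z,99)-0.012).astype(np.uint8)
    c,l,s,_=cv2.connectedComponentsWithStats(top)
    for i in range(1,c):
        if s[i,4]>25:
            q=Q[l==i]; r=cv2.minAreaRect((q[:,:2]*1000).astype(np.float32)); print(i,s[i],q.mean(0),r)
hsv=cv2.cvtColor(p,cv2.COLOR_RGB2HSV)
cv2.imwrite('pics/crop_top.png',cv2.resize(p[70:210,150:510,::-1],None,fx=2.2,fy=2.2,interpolation=cv2.INTER_CUBIC))
E
```

```text
dict_keys(['fx', 'fy', 'cx', 'cy', 'position', 'rotation'])
table 0.001484564601809013 [0.20031033 0.54444535 0.00197154] [0.44178078 0.04634835 0.00217477] [ 0.38329978 -0.59677742 -0.00164614]
small zmax [0.08812063 0.09073058 0.09346983 1.15115322]
[ 799 1395  738   64   68   97  167  162   58  234  259    0    0    0
    0    0    0    0    0    0]
1 [ 17  16  26  13 241] [ 0.60528722 -0.144223    0.09440186] ((484.7955627441406, -71.68488311767578), (59.71379089355469, 323.46490478515625), 58.91802978515625)
5 [ 14  34  27  13 246] [ 0.56427198 -0.13701293  0.09429667] ((449.6023254394531, -92.45282745361328), (60.800804138183594, 278.3248291015625), 68.78713989257812)
A zmax [0.12387324 0.12653241 0.12909111 1.15115322]
[1944 2472 1373  324  109  110  162  152  268  296  198  109  106  965
   20    0    0    0    0    0]
5 [ 36  21  40  22 513] [ 0.54981679 -0.36338252  0.12954127] ((466.7966003417969, -198.12344360351562), (75.88066864013672, 451.7839660644531), 26.866127014160156)
13 [ 29  46  41  22 512] [ 0.49416301 -0.34622707  0.12988669] ((437.0121765136719, -194.1628723
[... 492 characters left out ...]
8), (416.1116027832031, 27.970664978027344), 66.52081298828125)
stand zmax [0.0860922  0.12063941 0.13167243 1.15115322]
[1668 3844   60   67   64   69   77   73 1981 1285   57   57   57  275
  180    0    0    0    0    0]
10 [ 13  15  18  13 156] [0.5847284  0.31528372 0.12923388] ((585.5260009765625, 315.8652648925781), (35.658660888671875, 19.91694450378418), 75.3835220336914)
13 [ 49  24  18  13 153] [0.55792029 0.22898424 0.14901989] ((458.43719482421875, 112.74093627929688), (358.136962890625, 28.99908447265625), 49.38827896118164)
18 [ 86  34  18  12 154] [0.53853694 0.15079393 0.1356729 ] ((448.0306091308594, 69.2795639038086), (285.369140625, 32.451881408691406), 41.81483459472656)
```

View pics/crop_top.png

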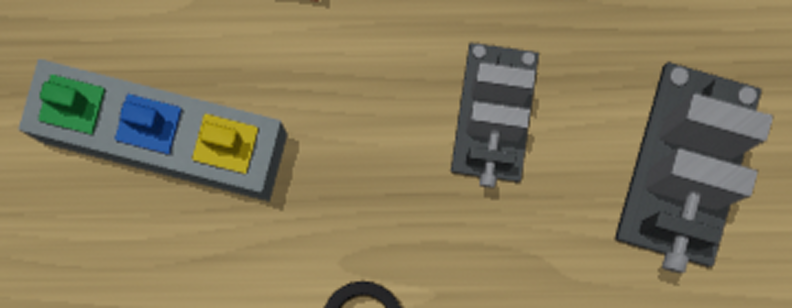

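The clamp at top (377,120) has jaw tops at 90 mm and jaws about 60 mm wide. The other two are about 127 mm high, so this one is the smallest and matches the description; the crop confirms it. Next I need accurate poses from both views.

```bash
python3 - <<'E'
from h import *
def rep(n,p,d,boxes,obs=None):
    P=cloud(n,d,obs); hsv=cv2.cvtColor(p,cv2.COLOR_RGB2HSV)
    ok=(d>0)
    print('==',n,'table',np.median(P[...,2][ok&(abs(P[...,2])<.01)]))
    def rect(mask,z,name):
        cs,_=cv2.findContours(mask.astype(np.uint8),cv2.RETR_EXTERNAL,cv2.CHAIN_APPROX_NONE)
        for c in cs:
            if cv2.contourArea(c)<60: continue
            X=rayplane(n,c[:,0],z,obs)[:,:2]*1000
            print(name,'px',c[:,0].mean(0).round(),cv2.minAreaRect(X.astype(np.float32)))
    u0,u1,v0,v1=boxes['clamp']; M=np.zeros(d.shape,bool); M[v0:v1,u0:u1]=1
    rect(M&ok&(P[...,2]>.083)&(P[...,2]<.1),.09,'jaw')
    for c,(a,b) in dict(yellow=(20,33),green=(50,80),blue=(100,130)).items():
        u0,u1,v0,v1=boxes['stand']; M=np.zeros(d.shape,bool); M[v0:v1,u0:u1]=1
        C=M&ok&(hsv[...,0]>=a)&(hsv[...,0]<=b)&(hsv[...,1]>140)
        print(c,np.percentile(P[C][:,2],[2,25,50,75,98]).round(4))
        T=C&(P[...,2]>.124)&(P[...,2]<.145); rect(T,.129,c+' top')
        print(' mean',P[T].mean(0))
f=np.load('top0.npz'); rep('top',f['p'],f['d'],dict(clamp=(350,402,82,160),stand=(155,290,92,165)))
f=np.load('side0.npz'); rep('side',f['p'],f['d'],dict(clamp=(360,450,230,300),stand=(345,400,90,200)))
E
```

```text
== top table 0.0009157736155918084
jaw px [377. 122.] ((565.12353515625, -137.81710815429688), (60.073368072509766, 21.84618377685547), 80.83433532714844)
jaw px [380. 104.] ((606.5160522460938, -144.6642303466797), (59.875457763671875, 21.60302734375), 80.78518676757812)
yellow [0.0816 0.0846 0.0864 0.1263 0.1319]
yellow top px [249. 131.] ((540.516845703125, 152.63729858398438), (36.01225280761719, 19.64487075805664), 75.01300811767578)
 mean [0.54030067 0.15241912 0.12952354]
green [0.0817 0.0848 0.087  0.1253 0.1327]
green top px [176. 113.] ((585.0234375, 315.55908203125), (37.76533126831055, 20.28314208984375), 74.98178100585938)
 mean [0.58520547 0.31610599 0.12990166]
blue [0.0814 0.0846 0.0868 0.125  0.1319]
blue top px [213. 122.] ((562.9990234375, 234.02462768554688), (36.58810806274414, 20.314712524414062), 76.51880645751953)
 mean [0.5628194  0.23400895 0.12934153]
== side table 0.00042886135469666353
jaw px [423. 255.] ((608.5178833007812, -150.40829467773438), (64.86247253417969, 21.225807189941406), 80.62036895751953)
jaw px [403. 254.] ((567.6972045898438, -143.38577270507812), (63.72746658325195, 20.46603775024414), 79.34842681884766)
yellow [0.0793 0.0837 0.0854 0.1133 0.1302]
yellow top px [372. 145.] ((542.341064453125, 146.5213165283203), (39.14273452758789, 18.220666885375977), 74.41677856445312)
 mean [0.54221325 0.14681501 0.12877482]
green [0.0816 0.0841 0.086  0.1181 0.1314]
 mean [0.58684852 0.30927772 0.12908713]
blue [0.082  0.0839 0.0855 0.1269 0.1307]
 mean [0.56486239 0.22907232 0.12870537]
```

```bash
python3 -m crank '.63 -.64 0 0 0 -1 85;.71 -.55 0 0 0 -1 85;.78 -.43 0 0 0 -1 85;.84 -.33 0 0 0 -1 85;.87 -.21 0 0 0 -1 85;.9 -.09 0 0 0 -1 85;.9 .04 0 0 0 -.7 85;.9 .13 0 0 0 0 85;.9 .13 0 0 0 0 85;.9 .13 0 0 0 0 85' 60
cat > go.py <<'E'
from h import *
import sys
def go(x,y,z,thx):
    o=get_obs(); M=R.from_quat(o['ee_rot']).as_matrix()
    t=np.radians(thx); X=np.array([np.cos(t),np.sin(t),0]);Z=np.array([0,0,-1.]);T=np.stack([X,np.cross(Z,X),Z],1)
    dp=M.T@(np.array([x,y,z])-o['position']); rv=R.from_matrix(M.T@T).as_rotvec(degrees=True)
    print('t',round(o['clock'],2),'pos',o['position'].round(4),'thx',np.degrees(np.arctan2(M[1,0],M[0,0])).round(2),'F',o['ft_force'].round(1),'w',round(o['grip_width'],3))
    print('shift units',(dp/.04).round(3),'turn units',(rv/8).round(3))
if __name__=='__main__': go(*map(float,sys.argv[1:]))
E
python3 go.py .541 .150 .30 75
```

```text
clock: 1.15
position: [0.3629, -0.2398, 0.2998]
ee_rot: [0.785, 0.619, -0.002, -0.003]
ft_force: [1.2, -0.0, -0.3]
grip_width: 0.994
t 1.15 pos [ 0.3629 -0.2398  0.2998] thx 76.54 F [ 1.2 -0.  -0.3] w 0.994
shift units [ 1.0514e+01  2.0600e+00 -8.0000e-03] turn units [-0.043 -0.006  0.192]
```

```bash
python3 -m crank '1 .2 0 0 0 .19 85;1 .2 0 0 0 0 85;1 .2 0 0 0 0 85;1 .2 0 0 0 0 85;1 .2 0 0 0 0 85;1 .2 0 0 0 0 85;1 .2 0 0 0 0 85;1 .2 0 0 0 0 85;1 .2 0 0 0 0 85;.8 .2 0 0 0 0 85'
python3 go.py .541 .150 .30 75
```

```text
clock: 2.15
position: [0.5447, 0.1339, 0.2992]
ee_rot: [0.795, 0.607, -0.002, -0.001]
ft_force: [-0.5, -1.0, -0.2]
grip_width: 0.995
t 2.15 pos [0.5447 0.1339 0.2992] thx 74.73 F [-0.5 -1.  -0.2] w 0.995
shift units [ 0.364 -0.196 -0.021] turn units [-0.026  0.013 -0.033]
```

```bash
cat > look.py <<'E'
from h import *
import sys
tag=sys.argv[1]
camera('wrist') # settle
o=get_obs(); p,d=camera('wrist'); o2=get_obs(); print('drift',np.abs(o['position']-o2['position']).max())
cv2.imwrite(f'pics/w_{tag}.png',p[:,:,::-1]); P=cloud('wrist',d,o); ok=d>0
hsv=cv2.cvtColor(p,cv2.COLOR_RGB2HSV)
def rect(mask,z,name):
    cs,_=cv2.findContours(mask.astype(np.uint8),cv2.RETR_EXTERNAL,cv2.CHAIN_APPROX_NONE)
    for c in cs:
        if cv2.contourArea(c)<150: continue
        X=rayplane('wrist',c[:,0],z,o)[:,:2]*1000
        print(name,'px',c[:,0].mean(0).round(),cv2.minAreaRect(X.astype(np.float32)))
if tag[0]=='s':
    for c,(a,b) in dict(yellow=(20,33),green=(50,80),blue=(100,130)).items():
        C=ok&(hsv[...,0]>=a)&(hsv[...,0]<=b)&(hsv[...,1]>140)
        if C.sum()<200: continue
        T=C&(P[...,2]>.122)&(P[...,2]<.14); z=np.median(P[T][:,2]); print(c,'topz',z); rect(T,.129,c)
else:
    T=ok&(P[...,2]>.083)&(P[...,2]<.1); print('z',np.median(P[T][:,2])); rect(T,.09,'jaw')
E
python3 look.py s1
```

```text
drift 0.0020651236391770744
yellow topz 0.12859079550086228
yellow px [312. 187.] ((543.3224487304688, 151.45677185058594), (35.461212158203125, 19.507261276245117), 75.21971893310547)
green topz nan
blue topz 0.12848462120594795
blue px [312.  88.] ((565.3540649414062, 231.80848693847656), (34.318199157714844, 19.612899780273438), 74.92222595214844)
  return _methods._mean(a, axis=axis, dtype=dtype,
  ret = ret.dtype.type(ret / rcount)
```

View pics/w_s1.png

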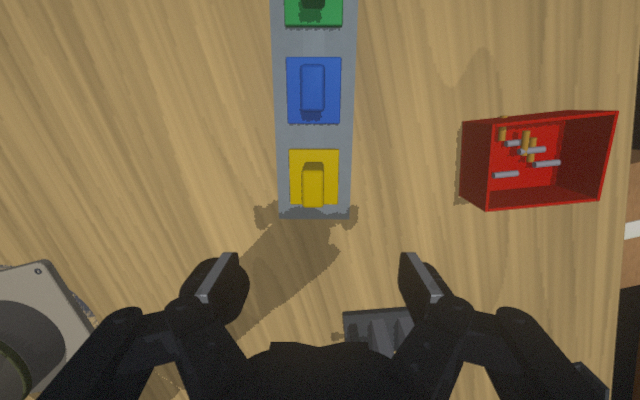

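The wrist view shows yellow at (313,185) between the fingers, blue at (313,88) and green at (314,12). I'll descend over yellow and re-measure.

```bash
python3 go.py .543 .151 .23 75; python3 -m crank '.2 -.02 .15 0 0 0 85;.2 -.02 .15 0 0 0 85;0 0 .3 0 0 0 85;0 0 .3 0 0 0 85;0 0 .3 0 0 0 85;0 0 .3 0 0 0 85;0 0 .2 0 0 0 85;0 0 0 0 0 0 85;0 0 0 0 0 0 85;0 0 0 0 0 0 85'
python3 look.py s2; python3 look.py s3;python3 go.py .543 .151 .163 75
```

```text
t 2.25 pos [0.5446 0.1364 0.2988] thx 75.02 F [-0.8 -1.   0.1] w 0.993
shift units [ 0.342 -0.123  1.722] turn units [-0.036 -0.004  0.002]
clock: 3.25
position: [0.5459, 0.1493, 0.2229]
ee_rot: [0.795, 0.607, -0.003, -0.002]
ft_force: [1.3, 0.3, -0.3]
grip_width: 0.997
drift 5.3773729377509794e-05
yellow topz 0.128515798067875
yellow px [313. 233.] ((543.5778198242188, 152.71461486816406), (36.458431243896484, 19.402080535888672), 75.34603881835938)
green topz nan
blue topz 0.12843657134636743
blue px [312.  98.] ((565.4716186523438, 232.4087677001953), (34.804019927978516, 19.589649200439453), 74.70738983154297)
drift 7.077228466839669e-05
yellow topz 0.12862698525341557
yellow px [313. 234.] ((543.5941772460938, 152.7640380859375), (36.451141357421875, 19.38262939453125), 75.35021209716797)
green topz nan
blue topz 0.128477312217019
blue px [312.  98.] ((565.3658447265625, 231.98809814453125), (34.8796501159668, 19.588111877441406), 74.71549224853516)
t 3.45 pos [0.5459 0.1494 0.223 ] thx 74.77 F [ 1.  -0.6  0.3] w 0.996
shift units [ 0.024 -0.071  1.501] turn units [-0.049  0.023 -0.029]
  return _methods._mean(a, axis=axis, dtype=dtype,
  ret = ret.dtype.type(ret / rcount)
  return _methods._mean(a, axis=axis, dtype=dtype,
  ret = ret.dtype.type(ret / rcount)
```

View pics/w_s2.png

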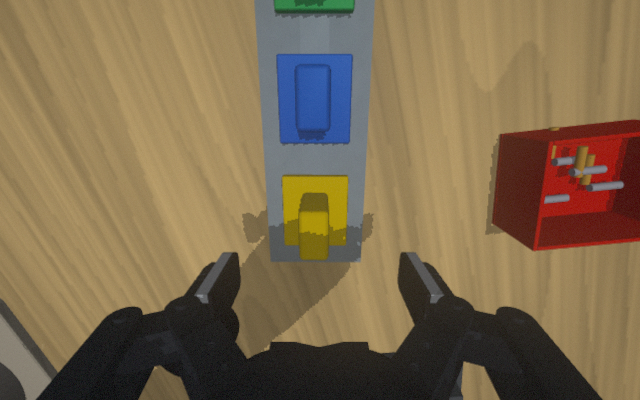

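```bash
python3 -m crank '.07 -.08 .1 -.05 0 0 85;0 0 .3 0 0 0 85;0 0 .3 0 0 0 85;0 0 .3 0 0 0 85;0 0 .25 0 0 0 85;0 0 .2 0 0 0 85;0 0 0 0 0 0 85;0 0 0 0 0 0 85;0 0 0 0 0 0 85;0 0 0 0 0 0 85'
python3 go.py .5436 .1527 .163 75.2
```

```text
clock: 4.45
position: [0.543, 0.1532, 0.1592]
ee_rot: [0.794, 0.607, -0.001, 0.001]
ft_force: [0.5, -0.5, -0.2]
grip_width: 0.994
t 4.45 pos [0.543  0.1532 0.1592] thx 74.79 F [ 0.5 -0.5 -0.2] w 0.994
shift units [-0.007  0.017 -0.094] turn units [-0.002  0.024 -0.051]
```

```bash
python3 -m crank '0 .02 -.1 0 0 -.05 85;0 0 0 0 0 0 60;0 0 0 0 0 0 40;0 0 0 0 0 0 10;0 0 0 0 0 0 10;0 0 0 0 0 0 10;0 0 0 0 0 0 10;0 0 0 0 0 0 10;0 0 0 0 0 0 10;0 0 0 0 0 0 10' 60
python3 look.py s4 2>/dev/null; python3 go.py .5436 .1527 .163 75.2
```

```text
clock: 5.45
position: [0.5446, 0.1532, 0.1651]
ee_rot: [0.792, 0.61, -0.0, 0.002]
ft_force: [-0.5, 0.9, 1.0]
grip_width: 0.229
drift 1.4380267561953097e-05
yellow topz 0.12854311314847278
yellow px [319. 293.] ((545.8313598632812, 153.17567443847656), (38.33561706542969, 19.42215347290039), 74.90621948242188)
blue topz 0.12846526585941667
blue px [315. 101.] ((565.4210815429688, 232.48052978515625), (34.717987060546875, 19.38421058654785), 74.71239471435547)
t 5.55 pos [0.5446 0.1531 0.1651] thx 75.21 F [0.4 0.5 0.6] w 0.228
shift units [-0.017 -0.02   0.052] turn units [0.015 0.018 0.002]
```

View pics/w_s4.png

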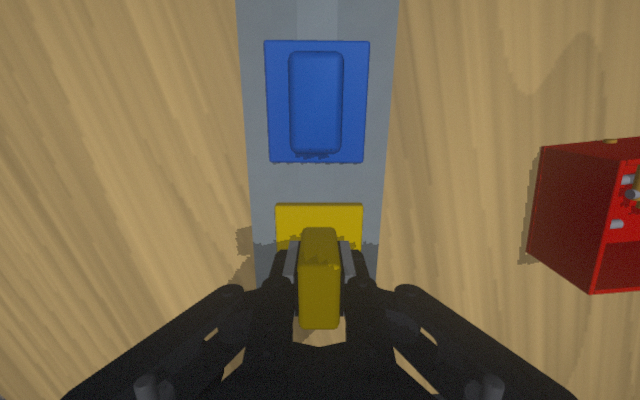

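```bash
python3 -m crank '0 0 -.2 0 0 0 10;0 0 -.4 0 0 0 10;0 0 -.4 0 0 0 10;0 0 -.4 0 0 0 10;0 0 -.5 0 0 0 10;0 0 -.5 0 0 0 10;0 0 -.5 0 0 0 10;0 0 -.3 0 0 0 10;0 0 0 0 0 0 10;0 0 0 0 0 0 10'
python3 look.py s5 2>/dev/null; python3 go.py .588 -.20 .30 80.8
```

```text
clock: 6.55
position: [0.5437, 0.1544, 0.3072]
ee_rot: [0.792, 0.611, 0.002, 0.003]
ft_force: [-1.1, 0.3, -2.1]
grip_width: 0.224
drift 0.0004971599863472509
yellow topz nan
green topz 0.12832584220878335
green px [319.   7.] ((584.6021118164062, 301.78411865234375), (9.807674407958984, 19.046667098999023), 75.41532897949219)
blue topz 0.12845931104620023
blue px [317. 107.] ((565.3797607421875, 232.0117950439453), (35.368438720703125, 19.54339599609375), 74.45587158203125)
t 6.65 pos [0.5436 0.1543 0.3066] thx 75.31 F [-0.9 -0.2 -2.4] w 0.225
shift units [-8.287  3.32   0.192] turn units [ 0.037  0.01  -0.686]
```

View pics/w_s5.png

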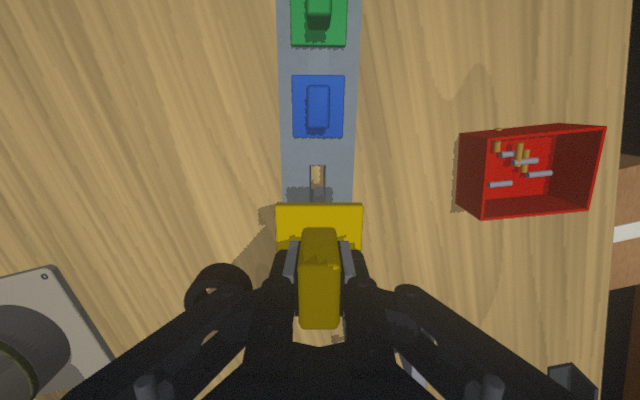

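```bash
python3 go.py .577 -.218 .31 80.8; python3 -m crank '-.95 .3 0 0 0 -.4 10;-.95 .2 0 0 0 -.3 10;-.95 .2 0 0 0 0 10;-.95 .2 0 0 0 0 10;-.95 .2 0 0 0 0 10;-.95 .2 0 0 0 0 10;-.95 .2 0 0 0 0 10;-.95 .2 0 0 0 0 10;-.8 .2 0 0 0 0 10;0 0 0 0 0 0 10'
python3 go.py .577 -.218 .31 80.8
```

```text
t 6.65 pos [0.5436 0.1543 0.3066] thx 75.31 F [-0.9 -0.2 -2.4] w 0.225
shift units [-8.792  3.169 -0.059] turn units [ 0.037  0.01  -0.686]
clock: 7.65
position: [0.558, -0.2024, 0.2955]
ee_rot: [0.758, 0.652, -0.004, -0.004]
ft_force: [-0.5, -0.7, -2.5]
grip_width: 0.225
t 7.65 pos [ 0.558  -0.2024  0.2955] thx 81.43 F [-0.5 -0.7 -2.5] w 0.225
shift units [-0.315  0.524 -0.368] turn units [-0.082  0.     0.079]
```

```bash
python3 -m crank '-.3 .25 -.35 -.08 0 .08 10;0 .27 0 0 0 0 10;0 0 0 0 0 0 10;0 0 0 0 0 0 10;0 0 0 0 0 0 10;0 0 0 0 0 0 10;0 0 0 0 0 0 10;0 0 0 0 0 0 10;0 0 0 0 0 0 10;0 0 0 0 0 0 10'
python3 look.py c1; python3 go.py .588 -.143 .31 80.8
```

```text
clock: 8.65
position: [0.5763, -0.2138, 0.3036]
ee_rot: [0.76, 0.65, -0.002, -0.005]
ft_force: [-0.2, 0.3, -2.4]
grip_width: 0.226
drift 4.46855588334405e-05
z 0.08979214772285324
jaw px [ 86. 342.] ((231.36888122558594, -381.9710693359375), (103.80535888671875, 39.88481903076172), 66.8323745727539)
jaw px [ 38. 333.] ((176.9029998779297, -359.21112060546875), (104.82405090332031, 44.007991790771484), 66.82655334472656)
jaw px [231. 278.] ((455.9136047363281, -307.10369873046875), (18.951396942138672, 17.781370162963867), 74.89167022705078)
jaw px [342. 118.] ((609.482177734375, -148.158447265625), (59.398067474365234, 20.04037857055664), 80.7018051147461)
jaw px [300. 118.] ((568.4173583984375, -141.18275451660156), (58.60023498535156, 19.754547119140625), 80.4321060180664)
t 8.75 pos [ 0.5763 -0.2138  0.3036] thx 81.02 F [-0.1  0.2 -1.3] w 0.23
shift units [ 1.795  0.01  -0.153] turn units [-0.067 -0.027  0.027]
```

View pics/w_c1.png

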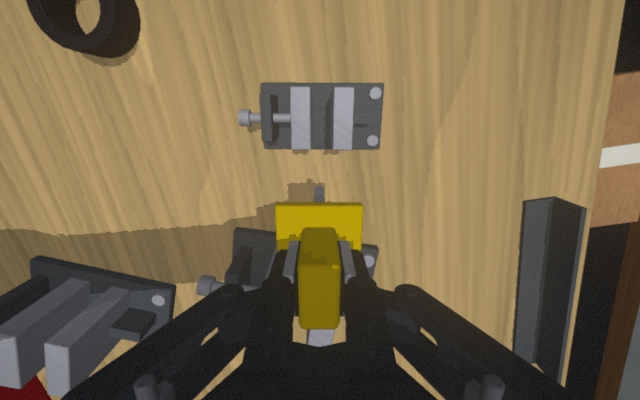

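The wrist view shows the small clamp's jaws at (300,118) and (342,118), and the gauge is held upright. The mouth centre is about (0.589, -0.1447), so the TCP target is (0.588, -0.1445).

```bash
python3 -m crank '.3 0 0 -.06 0 .03 10;.4 0 0 0 0 0 10;.4 0 0 0 0 0 10;.4 0 0 0 0 0 10;.25 0 0 0 0 0 10;0 0 0 0 0 0 10;0 0 0 0 0 0 10;0 0 0 0 0 0 10;0 0 0 0 0 0 10;0 0 0 0 0 0 10'
python3 go.py .588 -.1445 .264 80.6
```

```text
clock: 9.75
position: [0.5886, -0.1374, 0.3041]
ee_rot: [0.761, 0.648, 0.001, -0.001]
ft_force: [0.5, 0.4, -1.3]
grip_width: 0.23
t 9.75 pos [ 0.5886 -0.1374  0.3041] thx 80.85 F [ 0.5  0.4 -1.3] w 0.23
shift units [-0.182  0.014  1.001] turn units [ 0.    -0.028  0.031]
```

Blade end goes to about 15 mm above the jaws, then I check it with the side camera.

```bash
python3 -m crank '-.16 .01 .2 0 0 .03 10;0 0 .3 0 0 0 10;0 0 .3 0 0 0 10;0 0 .15 0 0 0 10;0 0 0 0 0 0 10;0 0 0 0 0 0 10;0 0 0 0 0 0 10;0 0 0 0 0 0 10;0 0 0 0 0 0 10;0 0 0 0 0 0 10'
python3 go.py .588 -.1445 .264 80.6
python3 - <<'E'
from h import *
a=[]
for n in ['side','top']:
    p,d=camera(n); b=(350,90,110,160) if n=='top' else (340,130,130,180)
    u,v,w,h=(340,70,90,100) if n=='top' else (350,180,130,130)
    a.append(cv2.resize(p[v:v+h,u:u+w,::-1],(400,400*h//w),interpolation=cv2.INTER_CUBIC)[:400])
H=max(x.shape[0] for x in a); a=[cv2.copyMakeBorder(x,0,H-x.shape[0],0,0,0) for x in a]
cv2.imwrite('pics/pre.png',np.hstack(a))
E
```

```text
clock: 10.75
position: [0.5875, -0.1454, 0.2621]
ee_rot: [0.763, 0.646, 0.001, -0.002]
ft_force: [-0.3, 0.8, -1.4]
grip_width: 0.228
t 10.75 pos [ 0.5875 -0.1454  0.2621] thx 80.48 F [-0.3  0.8 -1.4] w 0.228
shift units [ 0.025  0.008 -0.048] turn units [-0.006 -0.028 -0.015]
```

View pics/pre.png

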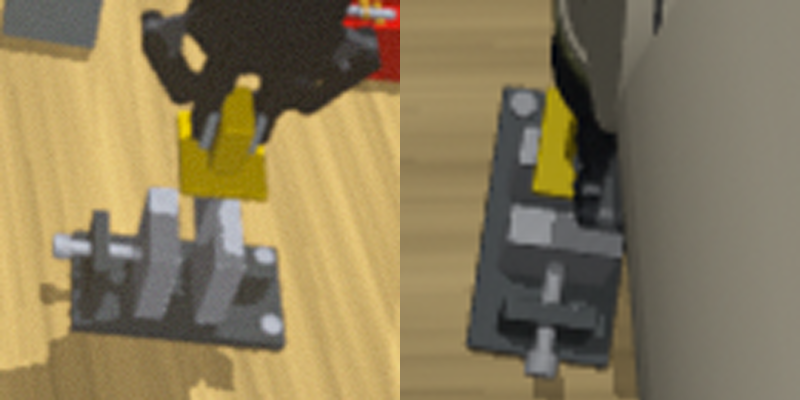

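Side crop: the blade at (215,210) overlaps the right jaw's top in this view. I'll check numerically with side-camera depth, comparing the plate centre with the gap centre.

```bash
python3 - <<'E'
from h import *
p,d=camera('side'); P=cloud('side',d); hsv=cv2.cvtColor(p,cv2.COLOR_RGB2HSV); ok=d>0
M=np.zeros(d.shape,bool); M[180:310,350:480]=1
Y=M&ok&(hsv[...,0]>=20)&(hsv[...,0]<=33)&(hsv[...,1]>140)&(P[...,2]>.15)
a=np.radians(80.6); ey=np.array([np.cos(a),np.sin(a)]); ex=np.array([ey[1],-ey[0]])
J=M&ok&(abs(P[...,2]-.09)<.006)
def pr(n,m):
    q=P[m]; x=q[:,:2]@ex*1000;y=q[:,:2]@ey*1000
    print(n,m.sum(),'x',np.percentile(x,[1,50,99]).round(1),'y',np.percentile(y,[1,50,99]).round(1),'z',np.percentile(q[:,2]*1000,[1,50,99]).round(1)); return x
x=pr('yellow',Y); 
pl=Y&(P[...,2]<.178); pr('plate front face',pl)
gr=Y&(P[...,2]>.19); pr('grip',gr)
pr('jaws',J)
B=M&ok&(P[...,2]>.103)&(P[...,2]<.165)&(hsv[...,1]<60); pr('blade',B)
print(np.c_[np.array([588.9,-144.7])@ex,np.array([588.9,-144.7])@ey])
E
```

```text
yellow 744 x [578.3 601.5 629. ] y [-80.5 -66.5 -24.9] z [175.1 182.4 228.2]
plate front face 36 x [578.1 595.2 629.2] y [-81.  -79.5 -63.8] z [173.6 176.5 177.9]
grip 300 x [581.3 603.3 613.7] y [-69.6 -63.9 -35.2] z [191.3 224.  239.2]
jaws 470 x [573.8 591.9 635.2] y [-76.7 -52.7 -18.5] z [85.  90.3 93.1]
blade 90 x [599.7 602.3 608.1] y [-71.1 -69.  -44. ] z [106.4 129.9 156.8]
[[604.62561271 -46.57433262]]
```

Centred across to about 1 mm. Along the gap it is about 3 mm off, well within tolerance, so I'll nudge it and lower.

```bash
python3 -m crank '.06 .02 .05 0 0 0 10;0 0 .2 0 0 0 10;0 0 .2 0 0 0 10;0 0 .2 0 0 0 10;0 0 .2 0 0 0 10;0 0 .2 0 0 0 10;0 0 .2 0 0 0 10;0 0 .2 0 0 0 10;0 0 0 0 0 0 10;0 0 0 0 0 0 10'
python3 go.py .588 -.1435 .179 80.6
```

```text
clock: 11.9
position: [0.5881, -0.1427, 0.1972]
ee_rot: [0.763, 0.646, 0.001, -0.003]
ft_force: [0.2, 0.2, -1.5]
grip_width: 0.223
t 11.9 pos [ 0.5881 -0.1427  0.1972] thx 80.48 F [ 0.2  0.2 -1.5] w 0.223
shift units [-0.022  0.003  0.455] turn units [-0.024 -0.031 -0.015]
```

```bash
python3 -m crank '0 0 .1 0 0 0 10;0 0 .1 0 0 0 10;0 0 .1 0 0 0 10;0 0 .05 0 0 0 10;0 0 .03 0 0 0 10;0 0 0 0 0 0 10;0 0 0 0 0 0 10;0 0 0 0 0 0 10;0 0 0 0 0 0 10;0 0 0 0 0 0 10'
python3 go.py .588 -.1435 .179 80.6
```

```text
clock: 12.9
position: [0.5887, -0.1428, 0.182]
ee_rot: [0.763, 0.646, 0.001, -0.002]
ft_force: [-0.0, 1.0, -2.1]
grip_width: 0.225
t 12.9 pos [ 0.5887 -0.1428  0.182 ] thx 80.46 F [-0.   1.  -2.1] w 0.225
shift units [-0.021 -0.014  0.075] turn units [-0.008 -0.028 -0.017]
```

```bash
python3 -m crank '0 0 .06 0 0 0 10;0 0 .03 0 0 0 10;0 0 0 0 0 0 10;0 0 0 0 0 0 10;0 0 0 0 0 0 10;0 0 0 0 0 0 10;0 0 0 0 0 0 10;0 0 0 0 0 0 10;0 0 0 0 0 0 10;0 0 0 0 0 0 10'
python3 go.py .588 -.1435 .179 80.6; python3 look.py c2; 
```

```text
clock: 13.9
position: [0.589, -0.1427, 0.1793]
ee_rot: [0.763, 0.646, 0.001, -0.001]
ft_force: [-0.6, -0.3, -0.3]
grip_width: 0.225
t 13.9 pos [ 0.589  -0.1427  0.1793] thx 80.47 F [-0.6 -0.3 -0.3] w 0.225
shift units [-0.025 -0.021  0.007] turn units [-0.001 -0.025 -0.017]
drift 2.76617507310728e-05
z 0.09767345936159755
jaw px [315. 225.] ((590.3842163085938, -135.9594268798828), (48.01462936401367, 61.334136962890625), 80.75391387939453)
```

View pics/w_c2.png

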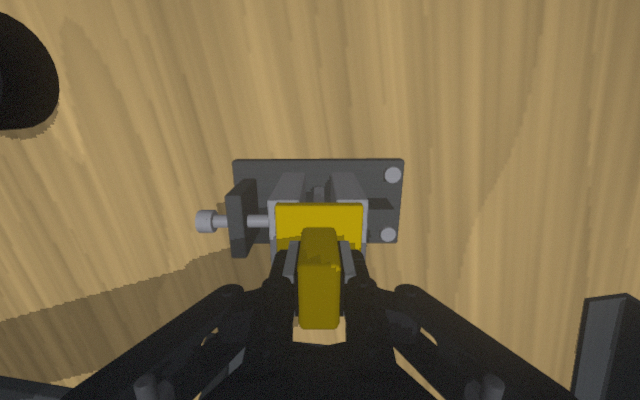

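The plate lies on the jaws: weight is off the wrist (Fz went from -2.1 to -0.3) and it is centred, with jaws either side at (285,195) and (350,195). A slight extra press, then release.

```bash
python3 -m crank '0 0 .03 0 0 0 10;0 0 .02 0 0 0 10;0 0 0 0 0 0 10;0 0 0 0 0 0 10;0 0 0 0 0 0 10;0 0 0 0 0 0 30;0 0 0 0 0 0 50;0 0 0 0 0 0 85;0 0 0 0 0 0 85;0 0 0 0 0 0 85'
python3 go.py .588 -.1435 .30 80.6
```

```text
clock: 15.0
position: [0.5894, -0.1426, 0.179]
ee_rot: [0.763, 0.646, 0.001, -0.0]
ft_force: [-0.7, 0.5, 0.3]
grip_width: 0.989
t 15.0 pos [ 0.5894 -0.1426  0.179 ] thx 80.47 F [-0.7  0.5  0.3] w 0.989
shift units [-0.02  -0.028 -3.025] turn units [ 0.008 -0.02  -0.017]
```

```bash
python3 -m crank '0 0 -.2 0 0 0 85;0 0 -.4 0 0 0 85;0 0 -.5 0 0 0 85;0 0 -.6 0 0 0 85;0 0 -.7 0 0 0 85;-.5 0 -.5 0 0 0 85;-.5 0 0 0 0 0 85;-.6 0 0 0 0 0 85;0 0 0 0 0 0 85;0 0 0 0 0 0 85'
python3 look.py s9 2>/dev/null; python3 look.py c9|grep -v 'px \[[0-9][0-9]\.'
python3 - <<'E'
from h import *
p,d=camera('side'); P=cloud('side',d); hsv=cv2.cvtColor(p,cv2.COLOR_RGB2HSV); ok=d>0
for c,(a,b) in dict(yellow=(20,33),green=(50,80),blue=(100,130)).items():
    C=ok&(hsv[...,0]>=a)&(hsv[...,0]<=b)&(hsv[...,1]>140)&(P[...,2]>.1)&(P[...,2]<.17); C[:80]=0;C[:,:340]=0;C[:,480:]=0
    z=P[C][:,2]; T=C&(P[...,2]>np.percentile(z,98)-.01); print(c,P[T].mean(0).round(4),C.sum())
E
```

```text
clock: 16.0
position: [0.5795, -0.2058, 0.313]
ee_rot: [0.762, 0.647, 0.004, 0.004]
ft_force: [0.7, 0.5, -0.3]
grip_width: 0.995
drift 0.0004374859959954125
yellow topz 0.13922441545074687
drift 0.0002805327066485175
z 0.09694938070550108
jaw px [ 80. 329.] ((246.8665008544922, -344.3669738769531), (22.488229751586914, 40.299415588378906), 64.19488525390625)
jaw px [ 38. 338.] ((177.2750701904297, -358.5286865234375), (103.69186401367188, 43.07011032104492), 67.19505310058594)
jaw px [315. 292.] ((559.8116455078125, -350.017578125), (53.2457389831543, 28.573104858398438), 72.65180969238281)
jaw px [274. 279.] ((509.3529357910156, -313.2763671875), (12.736384391784668, 29.22727394104004), 72.78807830810547)
jaw px [315. 127.] ((588.8521728515625, -145.74124145507812), (60.4511604309082, 61.60911560058594), 80.73295593261719)
yellow [ 0.5883 -0.1475  0.1427] 355
green [0.5864 0.3093 0.1287] 67
blue [0.5648 0.2285 0.129 ] 96
```

View pics/w_c9.png

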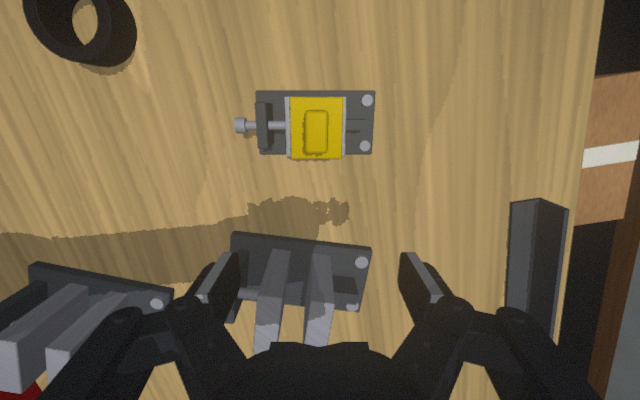

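Yellow is seated: its grip top is at 0.143 m (expected 0.143), it is centred and square, and the gripper is clear.

```bash
python3 -c "
from workcell import hand_in;print(hand_in())"
```

```text
the job is handed in; nothing more can be done
None
```

I took the yellow gauge from its stand and lowered it, held, into the gap of the smallest clamp until its stop plate rested on both jaws. Then I let go, backed the gripper off and handed in at about 16 s.

**Last checks:**
- **Seating:** the grip top is at 0.143 m, which is the expected seated height. The wrist picture shows the plate covering both jaws.
- **Centring:** the gauge's position agrees with the gap centre to about 1 mm, and it looks square in the last wrist picture.
- **Other gauges:** the side camera puts green and blue within about 1 mm of where they started.
- **Gripper:** it is open and clear of everything.

**Disagreements:** the top and side cameras differed by about 6 mm in y, so I went by the wrist camera. Just before lowering, the side view also suggested the gauge was 3–4 mm off along the gap. I moved it about 2.5 mm to split the difference.

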